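# Seat a pitch comb in a lead screw's thread

## Robot

A 7-joint arm with a two-finger parallel gripper is mounted at the origin on a cart in front of the work surface, level with it; the furniture and walls round the work are solid. World frame = base frame: x ahead of the robot, y to its left, z up, the work surface at z = 0. Lengths are in m, angles in rad, forces in N, time in s.
With the tool pointing down it reaches from about 0.4 to 0.9 m from the base axis. Payload 5.5 kg.
Tool frame: the origin (TCP) lies midway between the tips of the shut fingers; the grasp point (between the pads) lies 19 mm behind it (bot.grip_depth is the distance from the TCP to the grasp point, in m); z points along the fingers, y is the direction in which the jaws open and shut (so a half turn about z gives the same grasp; the last joint's range is limited). The gripper opens to 85 mm and grips with 20 to 120 N. Pads are 22 mm wide; open, the fingers measure 114 mm over their backs; the gripper's body (76 mm by 85 mm) begins 54 mm behind the grasp point. The pads swing forward as they close: fully open they stand 13 mm farther back than shut.
Start: joints at [-0.993, 0.501, -0.427, 1.55, 0.221, 1.138, -0.21], TCP at [0.201, 0.618, 0.231] pointing down, gripper open.
Joint ranges: [-2.88, 2.88], [-0.31, 2.03], [-1.54, 1.56], [0.2, 2.42], [-1.41, 4.55], [0.19, 2.02], [-2.57, 2.57]. Speed limits (rad/s): [2.57, 2.57, 3.14, 3.14, 3.14, 3.14, 3.14].

## Interface

Orientations are given as a unit quaternion [x, y, z, w].
In Python, from workcell import bot, optics, close_job gives the robot as it stands. The module is installed in compiled form; this text tells all that it offers.
- The arm moves only by the tool carry_out, never from a script. Its arguments are lists of equal length, an entry for each row: "translation": the shift along the tool's x, y, z scaled (see below), a list of three; "rotation": the turn, a rotation vector about the tool's x, y, z scaled (see below), a list of three. A call has 1 to 20 rows; each row shifts and turns the pose as measured when the row begins, along the tool's axes as they then stand; what a row does not reach is not made up. The controller multiplies each number of a shift by 75 cm and each number of a turn by 360 degrees. A row lasts 1/12 s, in which the tool goes at most 41.7 mm and 7.16 degrees, less where a joint would pass 70% of its speed; a pose out of reach is approached as far as the arm can. A call with a number of a shift or a turn outside -1 to 1 is refused whole. A call with a gripper value outside its range is refused whole. "jaw" is the gripper's target within -1 to 1 (shut at 1, half-way at 0, fully open at -1), set as the call begins (left out, the last holds). The fingers move at their own pace and stop on an object; "squeeze" is the grip in N (left out, the last holds). Time passes only in rows, so rows that do not move let the fingers close. It gives the time, the measured TCP pose, the force and the opening at its end, in the units of the state.
- bot.get_obs(): the state, without advancing time (a new reading comes with each control period).
- optics.camera(name): name is "scene" or "top" or "wrist"; returns a dict with "color" (480x640x3 uint8, blue, green, red), "depth" (480x640 float32, m along the optical axis (not along the pixel's ray), 0 where there is no reading), "fx", "fy", "cx", "cy" (pixels), "dist" ([k1, k2, p1, p2, k3] as OpenCV has them; the pictures are not rectified), "position" and "rotation" of the camera in the world; the wrist camera has in their place "mount" (4x4, takes a point from camera to tool coordinates, whose origin is the TCP and whose axes are the flange's). Camera axes: x right, y down, z forward; pixel columns grow to the right and rows downward; lengths in m; the calibration is good to about 2 mm. A picture is of the moment at which its call begins: read the wrist's pose just before it.
- close_job(): hands the job in, once; it reports no verdict.
The state is a dict: "time_s": time; "joint_pos": joint angles; "joint_velocities": joint speeds; "joint_efforts": joint torques, N m; "eef_pos": TCP position; "ee_rot": TCP orientation; "ft_force": force on the tool from outside, world axes, zero at the start; "moment": the same for the moment, N m; "width": finger opening in m.
Only numpy, scipy, OpenCV 4.12 (cv2) and the standard library are available. Lean on these libraries where they do the work, as an engineer would, in place of code of your own. Each camera call takes 0.05 s, during which the arm holds its last target. There are 200 camera calls.

## Task

Check the thread of the lead screw clamped in the cradle with the blue-handled pitch comb: lift the comb on to the steel rest bar in front of the screw, teeth towards the screw, slide it gently against the thread and feel along until its teeth drop fully in, near the middle of the screw. With it seated square and flat, press it home lightly for about a second (never harder than 25 N), then let go and leave it there, fully seated. Do not disturb the red comb, the lock nut or the feeler gauge set.

Things in the scene. Friction and masses are not known exactly. Their poses are not given: they have to be found in the camera images.
- comb_blue: Blue-handled pitch comb, about 0.12 kg: flat steel leaf 45 (own x) by 66 (y) by 8 mm, lying flat, five tapered teeth 5 mm long at 14 mm pitch on its +x edge. On the middle of its top stands a blue grip block 30 (x) by 14 (y) by 45 mm tall (53 mm high in all). Origin: middle of the leaf's underside; z up.
- comb_blue_grip (a point): Where to pinch the blue comb: on the grip block's axis, 34 mm above the leaf's underside (26 mm above the leaf's top, 19 mm below the block's top). Pinch from above across the block's 14 mm (along y). x points to the teeth, z up.
- comb_blue_edge (a point): Middle of the blue comb's line of tooth tips (the tip of the middle tooth), half-way through the leaf's thickness: 27.5 mm in front (+x) of the grip point and 30 mm below it. Same axes as the comb.
- screw: Lead screw, level, clamped fast in the fixed cradle. Origin on its axis midway between the bearing blocks, 30 mm above the worktop; y along the axis, x level, away from the rest bar, z up. Thread pitch 14 mm, 40 mm over crests, 30 mm at roots, from about y = -60 to +60 mm. Where the grooves lie along y differs each time by most of a pitch and is not measured: feel for it.
- cradle: The screw's fixed cradle; origin on the worktop under the screw's origin, same axes. Base plate 8 mm thick, x = -100 to 35, y = -100 to 100 mm. Two blue bearing blocks with clamps, 52 (x) by 18 mm (y) at y = +-89 mm, 54 mm tall. A comb's tooth tips ride on the crests at x = -20 mm and are fully home at x = -15 mm; they have 0.6 mm play along y, and wedge on the flanks up to 1.8 mm off.
- rest_top (a point): Middle of the top of the steel rest bar on the robot's side of the screw: level, 26 mm above the worktop, 70 mm (x) by 130 mm (y), its edge 23 mm from the screw's axis, its middle 58 mm from it. Axes as the screw's. A comb lying flat on it has its leaf's mid-plane level with the screw's axis.
- comb_red: Red-handled pitch comb, same leaf and grip block but red, seven teeth 3.5 mm long at 9 mm pitch: wrong for this screw, leave it. Origin: middle of the leaf's underside.
- lock_nut: Large steel lock nut, 36 x 41 x 16 mm, on the worktop near its front edge: leave it. Origin at the centre of its underside.
- feeler_set: Folded steel feeler gauge set, 18 x 100 x 14 mm, near the front edge: leave it. Origin at the centre of its underside.
Not all that is in view belongs to the job. Leave any orange, pink or yellow look-alike of the comb_blue alone.

How it is judged:
By the outcome, as a careful person would: the job done as asked, in the order asked, and still so for the second after the job is handed in, with the robot touching nothing.
It also fails if it takes over 72 s, if anything falls off the work surface, if the arm or the gripper's body presses on something with over 40 N, if the wrist force passes 120 N, or if a joint passes its speed limit or range.

## Working session

There is one attempt and no reset: what is moved stays moved. The work goes in short steps, Python scripts to look and compute and a tool call to move; the robot and the scene stay as the last step left them, time stands still between calls to the robot, and variables do not carry over. Pictures are saved under pics/ and viewed, on a budget of 10 in all, crops included, one or two more only if the job needs it, and the job is handed in when it is done.

Besides the shell and the picture viewer there is one more tool, called after "Call:" as name(argument=value, ...) on one line, values as JSON. carry_out: Moves the arm, as the interface text tells. Shifts and turns lie within -1 to 1; 1 stands for 75 cm of shift or 360 degrees of turn. Its arguments: {"type":"object","properties":{"translation":{"type":"array"},"rotation":{"type":"array"},"jaw":{"type":"number"},"squeeze":{"type":"number"}},"required":["translation","rotation"]}

```bash
mkdir -p pics
cat > h.py <<'E'
import numpy as np, cv2
from scipy.spatial.transform import Rotation as R
from workcell import bot, optics, close_job
def cam(n):
    o=bot.get_obs(); c=optics.camera(n)
    if n=="wrist":
        T=np.eye(4);T[:3,:3]=R.from_quat(o["ee_rot"]).as_matrix();T[:3,3]=o["eef_pos"]
        M=T@np.array(c["mount"])
    else:
        M=np.eye(4); r=np.array(c["rotation"]); M[:3,:3]=r if r.shape==(3,3) else R.from_quat(r).as_matrix(); M[:3,3]=c["position"]
    c["M"]=M; return c
def cloud(c):
    K=np.array([[c["fx"],0,c["cx"]],[0,c["fy"],c["cy"]],[0,0,1]])
    v,u=np.mgrid[:480,:640]; p=np.stack([u,v],-1).reshape(-1,1,2).astype(np.float64)
    n=cv2.undistortPoints(p,K,np.array(c["dist"],float)).reshape(480,640,2)
    d=c["depth"]; P=np.dstack([n*d[...,None],d])
    return P@c["M"][:3,:3].T+c["M"][:3,3]
E
python3 - <<'E'
from h import *
o=bot.get_obs(); print({k:np.round(v,3) for k,v in o.items()}, R.from_quat(o["ee_rot"]).as_matrix().round(3))
ims=[]
for n in("top","scene"):
    c=cam(n); P=cloud(c); np.savez(f"{n}.npz",P=P,im=c["color"]); cv2.imwrite(f"pics/{n}.png",c["color"])
    print(n,c["M"].round(3),c["fx"])
E
```

```text
{'time_s': np.float64(0.0), 'joint_pos': array([-0.993,  0.502, -0.427,  1.551,  0.221,  1.138, -0.21 ]), 'joint_velocities': array([ 0.   ,  0.001, -0.   , -0.   , -0.   , -0.001,  0.002]), 'joint_efforts': array([ 1.0000e-03, -5.6952e+01, -5.8150e+00, -2.8094e+01,  1.1000e-02,
        1.2000e-02,  0.0000e+00]), 'eef_pos': array([0.201, 0.617, 0.23 ]), 'ee_rot': array([ 0.157,  0.988, -0.001, -0.   ]), 'ft_force': array([-0.126,  0.634, -0.08 ]), 'moment': array([-0.005, -0.011,  0.019]), 'width': np.float64(0.085)} [[-0.951  0.31  -0.001]
 [ 0.31   0.951 -0.002]
 [ 0.    -0.002 -1.   ]]
top [[ 0.003 -0.987  0.161  0.315]
 [-1.    -0.006 -0.021  0.178]
 [ 0.022 -0.16  -0.987  1.23 ]
 [ 0.     0.     0.     1.   ]] 506.9897805361615
scene [[ 0.621 -0.379  0.686 -0.409]
 [-0.784 -0.315  0.535 -0.52 ]
 [ 0.013 -0.87  -0.492  0.707]
 [ 0.     0.     0.     1.   ]] 522.2494546045567
```

View pics/top.png

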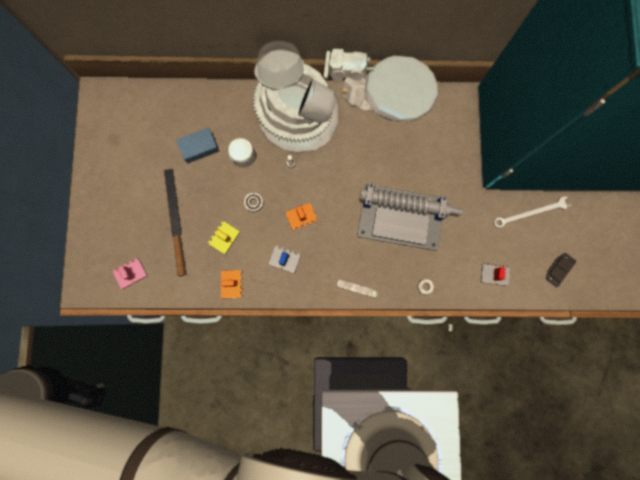

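View pics/scene.png

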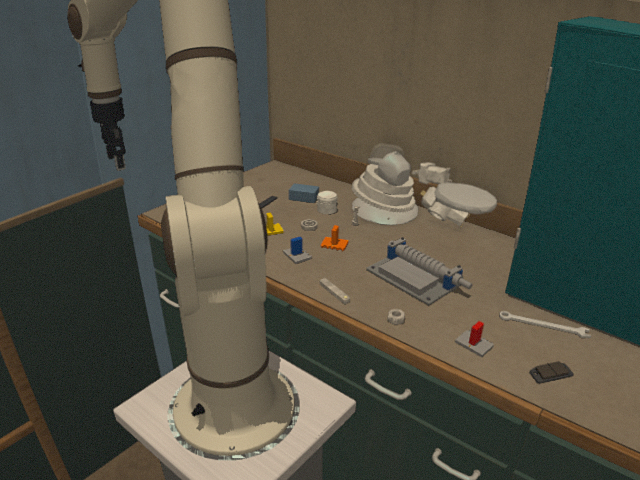

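Top view: the blue-handled comb is at (284,260) on a grey leaf. The look-alikes are orange (301,216) and (231,284), yellow (223,237) and pink (128,272). The red comb is at (495,274). The cradle is at (402,217), the nut at (426,286) and the feeler set at (357,289). Only (284,260) has a blue grip and a steel leaf. I'll measure it and confirm with a crop.

Run:
```python
from h import *
D=np.load("top.npz");P=D["P"];im=D["im"]
def rep(n,m):
    q=P[m]; r=cv2.minAreaRect((q[:,:2]*1000).astype(np.float32)); print(n,len(q),q.mean(0).round(4),"rect",np.round(r[0],1),np.round(r[1],1),round(r[2],1))
v,u=np.mgrid[:480,:640]
b=(abs(u-284)<22)&(abs(v-260)<22)
rep("grip",b&(P[...,2]>.045)); rep("leaf",b&(P[...,2]>.0045)&(P[...,2]<.014))
b=(u>350)&(u<450)&(v>175)&(v<255)
z=P[...,2]; print(np.histogram(z[b],np.arange(-.005,.07,.005)))
rep("bar",b&(abs(z-.026)<.004)&(v>205)); rep("base+",b&(abs(z-.008)<.003)); rep("blocks",b&(z>.047))
hs=cv2.cvtColor(im,cv2.COLOR_BGR2HSV); bl=b&(hs[...,0]>100)&(hs[...,0]<130)&(hs[...,1]>90)
for s in(bl&(u<400),bl&(u>400)): print("blue",s.sum(),P[s].mean(0).round(3)if s.any() else"")
a=cv2.resize(im[235:285,255:315],(480,400),interpolation=cv2.INTER_CUBIC)
c=cv2.resize(im[175:255,350:470],(600,400),interpolation=cv2.INTER_CUBIC)
cv2.imwrite("pics/crop.png",cv2.resize(np.hstack([a,c[:,:]]),(800,296)))
```

```text
grip 87 [0.44   0.2411 0.2013] rect [390.5 222.5] [173.2  25.8] 22.2
leaf 439 [0.4577 0.2486 0.008 ] rect [452.4 252.9] [ 95.5 103.4] 10.5
(array([1305, 1990, 1054,  397,   43,  409, 1061,  207,  182,  408,  455,
        225,   23,    1,    0]), array([-0.005,  0.   ,  0.005,  0.01 ,  0.015,  0.02 ,  0.025,  0.03 ,
        0.035,  0.04 ,  0.045,  0.05 ,  0.055,  0.06 ,  0.065,  0.07 ]))
bar 1400 [ 0.5417 -0.0318  0.0264] rect [544.8 -40.1] [204.8  80.2] 80.8
base+ 1235 [ 0.5576 -0.0325  0.008 ] rect [573.  -36.5] [197.1 247. ] 0.3
blocks 536 [ 0.5848 -0.0307  0.1054] rect [515.8  63.5] [174.3 427.8] 38.1
blue 7 [0.589 0.053 0.032]
blue 13 [ 0.564 -0.12   0.034]
```

View pics/crop.png

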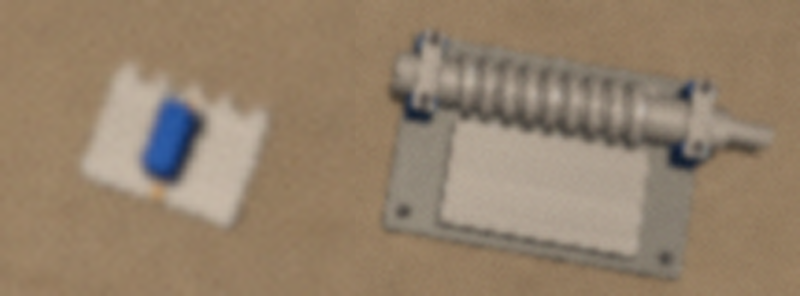

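Left of the crop: the blue grip on a steel leaf, teeth pointing up (+x) and a little right. This is the right comb. Right of the crop: the cradle with the rest bar on the robot's side and yaw about -8°. Moving above the comb now; the tool is already roughly aligned with it.

Call:
carry_out(translation=[[-0.034, -0.026, 0], [-0.034, -0.026, 0], [-0.034, -0.026, 0], [-0.034, -0.026, 0], [-0.034, -0.026, 0], [-0.034, -0.026, 0], [-0.034, -0.026, 0], [-0.034, -0.026, 0], [-0.034, -0.026, 0], [-0.034, -0.026, 0], [-0.034, -0.026, 0], [-0.034, -0.026, 0], [-0.034, -0.026, 0], [-0.034, -0.026, 0], [0, 0, 0]], rotation=[[0, 0, 0], [0, 0, 0], [0, 0, 0], [0, 0, 0], [0, 0, 0], [0, 0, 0], [0, 0, 0], [0, 0, 0], [0, 0, 0], [0, 0, 0], [0, 0, 0], [0, 0, 0], [0, 0, 0], [0, 0, 0], [0, 0, 0]], jaw=-1)

```text
time_s: 1.35
eef_pos: [0.4612, 0.2287, 0.2222]
ee_rot: [0.153, 0.988, -0.005, -0.005]
ft_force: [1.5, -1.4, 0.2]
width: 0.0856
```

```bash
cat > comb.py <<'E'
from h import *
import sys
c=cam("wrist"); o=bot.get_obs(); print(c["M"].round(3),"tcp",o["eef_pos"].round(4),R.from_quat(o["ee_rot"]).as_matrix().round(3).tolist())
P=cloud(c); z=P[...,2]; im=c["color"]; np.savez("w.npz",P=P,im=im); cv2.imwrite(f"pics/{sys.argv[1]}.png",im)
hs=cv2.cvtColor(im,cv2.COLOR_BGR2HSV); bl=(hs[...,0]>100)&(hs[...,0]<130)&(hs[...,1]>90)&(c["depth"]>0)
near=np.hypot(P[...,0]-float(sys.argv[2]),P[...,1]-float(sys.argv[3]))<.06
for n,m in(("griptop",bl&near&(z>.049)&(z<.06)),("leaf",near&(z>.0045)&(z<.013))):
    if m.sum()<20: print(n,m.sum()); continue
    q=P[m]; r=cv2.minAreaRect((q[:,:2]*1000).astype(np.float32)); print(n,len(q),q.mean(0).round(4),np.median(q,0).round(4),"rect",np.round(r[0],1),np.round(r[1],1),round(r[2],1))
E
python3 comb.py w1 .455 .248
```

```text
[[ 0.302  0.909  0.288  0.386]
 [ 0.953 -0.284 -0.104  0.254]
 [-0.012  0.306 -0.952  0.364]
 [ 0.     0.     0.     1.   ]] tcp [0.4593 0.2315 0.2221] [[-0.954, 0.3, -0.013], [0.301, 0.954, -0.007], [0.011, -0.011, -1.0]]
griptop 687 [0.456  0.2517 0.0514] [0.4557 0.2517 0.0515] rect [456.5 251.8] [13.3 28.9] 73.1
leaf 3517 [0.456  0.2515 0.0068] [0.4551 0.2504 0.0068] rect [459.2 251.1] [66.3 50.6] 71.3
```

View pics/w1.png

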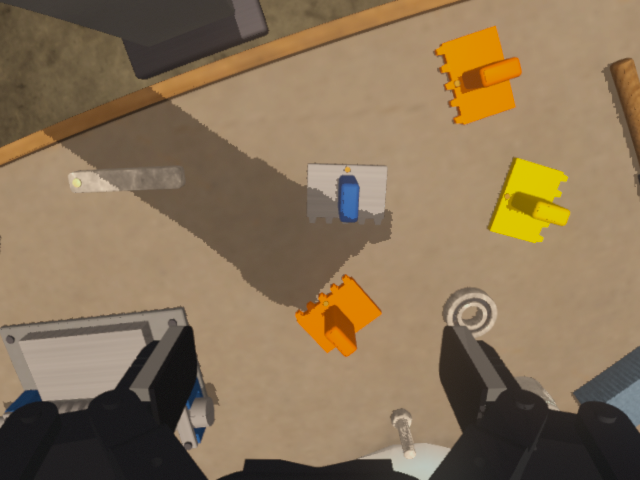

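The wrist view shows the blue comb at (347,195), aligned with the jaws. The leaf measures 66×50 mm and the grip top is at z=51.5 mm, both as given. The origin comes out at about (0.4563, 0.2518), yaw about -18°.

```bash
cat > go.py <<'E'
from h import *
import sys
x,y,z,yaw=map(float,sys.argv[1:5])
o=bot.get_obs(); A=R.from_quat(o["ee_rot"]); a=np.radians(yaw)
T=R.from_matrix(np.array([[-np.cos(a),-np.sin(a),0],[-np.sin(a),np.cos(a),0],[0,0,-1]]))
d=np.array([x,y,z])-o["eef_pos"]
print("t",o["time_s"],"mm",(d*1000).round(1),"tool units",(A.inv().apply(d)/.75).round(4),"rot",((A.inv()*T).as_rotvec()/2/np.pi).round(5),"F",o["ft_force"].round(2))
E
python3 go.py .4563 .2518 .10 -18;python3 go.py .4563 .2518 .015 -18
```

```text
t 1.4 mm [  -3.    20.3 -122.1] tool units [0.0103 0.0264 0.1626] rot [-0.00173 -0.00167  0.00141] F [-1.36  0.96  1.02]
t 1.4 mm [  -3.    20.3 -207.1] tool units [0.0091 0.0276 0.276 ] rot [-0.00173 -0.00167  0.00141] F [-1.36  0.96  1.02]
```

Call:
carry_out(translation=[[0.0025, 0.0066, 0.03], [0.0025, 0.0066, 0.03], [0.0025, 0.0066, 0.03], [0.0025, 0.0066, 0.03], [0, 0, 0.03], [0, 0, 0], [0, 0, 0]], rotation=[[-0.0017, -0.0017, 0.0014], [0, 0, 0], [0, 0, 0], [0, 0, 0], [0, 0, 0], [0, 0, 0], [0, 0, 0]])

```text
time_s: 1.98
eef_pos: [0.4553, 0.2592, 0.1064]
ee_rot: [0.155, 0.988, 0.002, -0.0]
ft_force: [-0.2, 0.9, 0.1]
width: 0.0854
```

```bash
python3 go.py .4563 .2518 .015 -18
```

```text
t 1.9833 mm [  1.   -7.4 -91.4] tool units [-0.0044 -0.0096  0.1219] rot [ 0.00078 -0.00013  0.00042] F [-0.25  0.88  0.11]
```

Call:
carry_out(translation=[[-0.0022, -0.0048, 0.02], [-0.0022, -0.0048, 0.02], [0, 0, 0.02], [0, 0, 0.02], [0, 0, 0.02], [0, 0, 0], [0, 0, 0]], rotation=[[0.0008, -0.0001, 0.0004], [0, 0, 0], [0, 0, 0], [0, 0, 0], [0, 0, 0], [0, 0, 0], [0, 0, 0]])

```text
time_s: 2.57
eef_pos: [0.4597, 0.2588, 0.0385]
ee_rot: [0.154, 0.988, 0.004, 0.004]
ft_force: [0.3, -0.6, 0.3]
width: 0.0851
```

```bash
python3 go.py .4563 .2518 .015 -18
```

```text
t 2.5667 mm [ -3.4  -7.  -23.5] tool units [ 0.0017 -0.0106  0.0312] rot [0.00158 0.00105 0.00075] F [ 0.33 -0.58  0.27]
```

Call:
carry_out(translation=[[0.0017, -0.0106, 0], [0, 0, 0], [0, 0, 0]], rotation=[[0.0016, 0.001, 0.0007], [0, 0, 0], [0, 0, 0]])

```text
time_s: 2.82
eef_pos: [0.4574, 0.2527, 0.0422]
ee_rot: [0.156, 0.988, 0.001, 0.002]
ft_force: [0.5, -0.5, -0.1]
width: 0.0855
```

```bash
python3 go.py .4563 .2518 .015 -18
```

```text
t 2.8167 mm [ -1.1  -0.9 -27.2] tool units [ 0.0012 -0.0017  0.0362] rot [3.8e-04 4.3e-04 8.0e-05] F [ 0.49 -0.49 -0.12]
```

Call:
carry_out(translation=[[0.001, -0.0015, 0.012], [0, 0, 0.012], [0, 0, 0.012], [0, 0, 0], [0, 0, 0]], rotation=[[0.0004, 0.0004, 0], [0, 0, 0], [0, 0, 0], [0, 0, 0], [0, 0, 0]])

```text
time_s: 3.23
eef_pos: [0.458, 0.2522, 0.0145]
ee_rot: [0.157, 0.988, 0.001, 0.002]
ft_force: [1.3, 0.1, 0.4]
width: 0.0853
```

```bash
python3 go.py .4563 .2518 .015 -18
```

```text
t 3.2333 mm [-1.7 -0.4  0.5] tool units [ 0.002  -0.0012 -0.0007] rot [ 3.8e-04  4.6e-04 -5.0e-05] F [1.29 0.06 0.36]
```

Call:
carry_out(translation=[[0.002, -0.001, 0], [0, 0, 0], [0, 0, 0], [0, 0, 0], [0, 0, 0], [0, 0, 0], [0, 0, 0], [0, 0, 0], [0, 0, 0], [0, 0, 0]], rotation=[[0.0004, 0.0004, 0], [0, 0, 0], [0, 0, 0], [0, 0, 0], [0, 0, 0], [0, 0, 0], [0, 0, 0], [0, 0, 0], [0, 0, 0], [0, 0, 0]], jaw=1, squeeze=50)

```text
time_s: 4.07
eef_pos: [0.4557, 0.2519, 0.0142]
ee_rot: [0.156, 0.988, -0.001, -0.0]
ft_force: [-0.6, 0.3, -1.5]
width: 0.0131
```

```bash
python3 go.py .4563 .2518 .015 -18
```

```text
t 4.0667 mm [ 0.6 -0.1  0.8] tool units [-0.0009  0.0001 -0.0011] rot [-1.9e-04 -1.2e-04 -1.0e-05] F [-0.58  0.3  -1.53]
```

Gripped: opening 13 mm, TCP z=14 mm, so the comb on the bar should sit at TCP z≈40 mm. Lifting and moving towards the cradle.

Call:
carry_out(translation=[[0, 0, -0.02], [0, 0, -0.03], [0, 0, -0.04], [0, 0, -0.04], [0, 0, -0.03], [0, 0, 0], [0, 0, 0]], rotation=[[0, 0, 0], [0, 0, 0], [0, 0, 0], [0, 0, 0], [0, 0, 0], [0, 0, 0], [0, 0, 0]])

```text
time_s: 4.65
eef_pos: [0.4532, 0.2506, 0.1367]
ee_rot: [0.156, 0.988, -0.003, -0.003]
ft_force: [0.4, -0.6, -1.0]
width: 0.0134
```

```bash
python3 go.py .49 -.02 .15 -8
```

```text
t 4.65 mm [  36.8 -270.6   13.3] tool units [-0.158  -0.3281 -0.0166] rot [-0.00093 -0.00101 -0.02773] F [ 0.38 -0.63 -0.99]
```

Call:
carry_out(translation=[[-0.0158, -0.0328, -0.002], [-0.0158, -0.0328, -0.002], [-0.0158, -0.0328, -0.002], [-0.0158, -0.0328, -0.002], [-0.0158, -0.0328, -0.002], [-0.0158, -0.0328, -0.002], [-0.0158, -0.0328, -0.002], [-0.0158, -0.0328, -0.002], [-0.0158, -0.0328, 0], [-0.0158, -0.0328, 0], [0, 0, 0], [0, 0, 0], [0, 0, 0], [0, 0, 0], [0, 0, 0]], rotation=[[-0.0009, -0.001, 0], [0, 0, 0], [0, 0, 0], [0, 0, 0], [0, 0, 0], [0, 0, 0], [0, 0, 0], [0, 0, 0], [0, 0, -0.009], [0, 0, -0.009], [0, 0, -0.009], [0, 0, 0], [0, 0, 0], [0, 0, 0], [0, 0, 0]])

```text
time_s: 5.9
eef_pos: [0.4817, -0.0308, 0.1313]
ee_rot: [0.068, 0.998, -0.001, -0.012]
ft_force: [0.1, -0.1, -0.8]
width: 0.0132
```

```bash
python3 go.py .49 -.02 .15 -8
python3 - <<'E'
from h import *
c=cam("wrist");P=cloud(c);im=c["color"];np.savez("w2.npz",P=P,im=im); z=P[...,2]
m=(abs(z-.026)<.0035)&(P[...,0]>.4)&(P[...,0]<.62)&(abs(P[...,1]+.03)<.14)
q=P[m]; r=cv2.minAreaRect((q[:,:2]*1000).astype(np.float32)); print("bar",len(q),np.median(q,0).round(4),np.round(r[0],1),np.round(r[1],1),r[2])
m=(z>.044)&(z<.062)&(P[...,0]>.53)&(P[...,0]<.64)&(abs(P[...,1]+.03)<.12)
print(m.sum()); im2=im.copy(); im2[m]=(0,255,0); cv2.imwrite("pics/w2.png",np.hstack([cv2.resize(im2,(800,600))]))
E
```

```text
t 5.9 mm [ 8.3 10.8 18.7] tool units [-0.0084  0.0157 -0.0252] rot [-0.0006  -0.0039   0.00066] F [ 0.07 -0.13 -0.81]
bar 3264 [0.5498 0.0229 0.0247] [545.8 -44.4] [242.5  82.1] 81.81243896484375
405
```

View pics/w2.png

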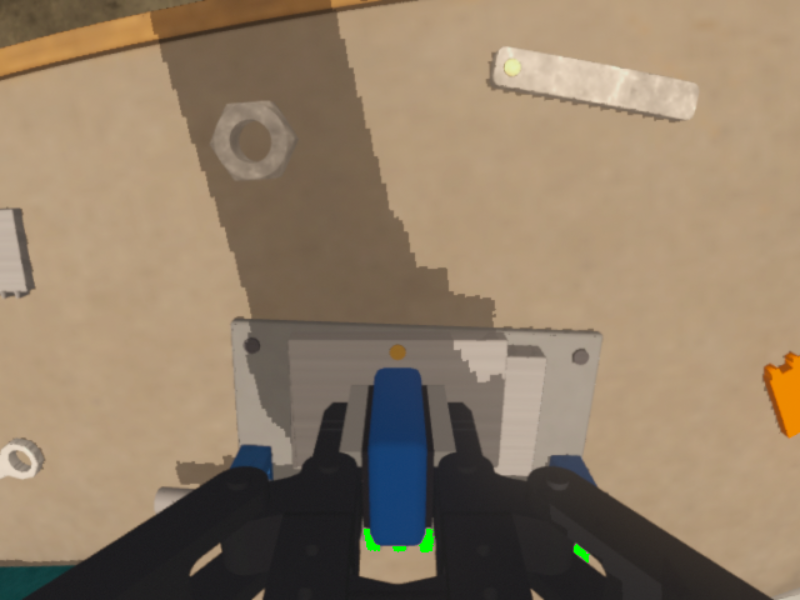

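The view is from behind (robot side up). The comb is in the jaws over the cradle, its leaf spanning (290–505, 340–475). The base plate's front corners are at (235,320) and (600,332). I'll fit the cradle pose to the base plate and bar.

Run:
```python
from h import *
from scipy.optimize import least_squares
C0=np.array([.5765,-.0335]);y0=np.radians(-8)
def loc(P,C,a): d=P[...,:2]-C; return np.stack([d[...,0]*np.cos(a)+d[...,1]*np.sin(a),-d[...,0]*np.sin(a)+d[...,1]*np.cos(a)],-1)
for n in("w2","top"):
    P=np.load(n+".npz")["P"]; z=P[...,2]; L=loc(P,C0,y0)
    v,u=np.mgrid[:480,:640]
    up=(z>.0045)&(z<.013)&(P[...,2]!=0)
    # front edge: per y-bin min x of plate pts; side edges: per x-bin extreme y
    m=up&(L[...,0]>-.115)&(L[...,0]<-.07)&(abs(L[...,1])<.115)
    q=L[m]; B=np.floor(q[:,1]/.005); F=np.array([[q[B==b,1].mean(),q[B==b,0].min()] for b in np.unique(B) if abs(b+.5)<18 and (B==b).sum()>2])
    k=np.polyfit(F[:,0],F[:,1],1); r=F[:,1]-np.polyval(k,F[:,0]); F=F[abs(r)<.003];k=np.polyfit(F[:,0],F[:,1],1)
    mm=m&(L[...,0]<-.075); q=L[mm]; B=np.floor(q[:,0]/.004)
    lo=[q[B==b,1].min() for b in np.unique(B) if (B==b).sum()>10]; hi=[q[B==b,1].max() for b in np.unique(B) if (B==b).sum()>10]
    print(n,"front slope deg",np.degrees(np.arctan(k[0])).round(2),"front x at y0",k[1].round(4),"side",np.median(lo).round(4),np.median(hi).round(4),len(F))
    if n=="top":
        m=(abs(z-.026)<.003)&(L[...,0]<-.026)&(L[...,0]>-.1)&(abs(L[...,1])<.075); q=L[m]
        r=cv2.minAreaRect((q*1000).astype(np.float32)); print("bar",q.mean(0).round(4),np.round(r[0],1),np.round(r[1],1),r[2])
        m=(z>.046)&(z<.06)&(abs(L[...,0])<.03)&(abs(L[...,1])<.1)
        for s in(1,-1): q=L[m&(s*L[...,1]>.07)]; print("block",len(q),q.mean(0).round(4),q.min(0).round(4),q.max(0).round(4))
        m=(z>.040)&(z<.055)&(abs(L[...,1])<.06)&(abs(L[...,0])<.02); q=L[m]; print("crest line",len(q),np.polyfit(q[:,1],q[:,0],1).round(4))
```

```text
w2 front slope deg 1.89 front x at y0 -0.0782 side -0.0997 0.0617 36
top front slope deg -3.54 front x at y0 -0.097 side -0.1065 0.1047 6
bar [-0.0483 -0.003 ] [-47.5  -2.6] [130.1  45.3] 88.47891235351562
block 76 [0.0154 0.0841] [0.   0.07] [0.0299 0.0942]
block 102 [ 0.0121 -0.0908] [-0.0058 -0.0994] [ 0.0296 -0.0706]
crest line 256 [0.0123 0.0134]
```

```bash
cat > ray.py <<'E'
from h import *
def ray(c,uv,z):
    K=np.array([[c["fx"],0,c["cx"]],[0,c["fy"],c["cy"]],[0,0,1]])
    n=cv2.undistortPoints(np.array(uv,float).reshape(-1,1,2),K,np.array(c["dist"],float)).reshape(-1,2)
    d=np.c_[n,np.ones(len(n))]@c["M"][:3,:3].T; o=c["M"][:3,3]
    return (o+d*((z-o[2])/d[:,2])[:,None])[:,:2]
E
python3 - <<'E'
from ray import *
c=cam("wrist"); g=cv2.cvtColor(c["color"],cv2.COLOR_BGR2GRAY)
uv=np.array([[188,256],[480,266]],np.float32).reshape(-1,1,2)
s=cv2.cornerSubPix(g,uv.copy(),(5,5),(-1,-1),(3,50,.01)).reshape(-1,2); print(s)
t=cam("top")
for n,p in(("wrist eye",ray(c,uv.reshape(-1,2),.008)),("sub",ray(c,s,.008)),("top",ray(t,[[437.1,249.3],[357.9,236.6]],.008))):
    d=p[1]-p[0]; a=np.arctan2(-d[0],d[1]); m=p.mean(0); print(n,p.round(4).tolist(),"len",np.linalg.norm(d).round(4),"yaw",np.degrees(a).round(2),"C",(m+.1*np.array([np.cos(a),np.sin(a)])).round(4))
p=ray(t,[[373.6,235],[426.3,243.4],[428.2,215.5],[376.9,208.8]],.026); print("bar",p.round(4).tolist(),p.mean(0).round(4)); m=p.mean(0)
d=p[0]-p[1]; print(np.degrees(np.arctan2(-d[0],d[1])), m+.058*np.array([.99,-.139]))
cv2.imwrite("pics/w3.png",c["color"])
E
```

```text
[[184.43925 255.7969 ]
 [480.29126 266.72348]]
wrist eye [[0.4818, -0.1175], [0.5145, 0.0729]] len 0.1932 yaw -9.73 C [ 0.5967 -0.0392]
sub [[0.4814, -0.1199], [0.515, 0.0731]] len 0.1959 yaw -9.9 C [ 0.5967 -0.0406]
top [[0.4863, -0.1229], [0.5164, 0.0705]] len 0.1958 yaw -8.86 C [ 0.6002 -0.0416]
bar [[0.5176, 0.0341], [0.498, -0.0929], [0.5666, -0.0995], [0.5823, 0.0253]] [ 0.5411 -0.0333]
-8.811128820508536 [ 0.59854989 -0.04131718]
```

Run:
```python
from ray import *
c=cam("wrist"); o=bot.get_obs(); A=R.from_quat(o["ee_rot"]).as_matrix(); print("tool yaw",np.degrees(np.arctan2(-A[0,1],A[1,1])),o["eef_pos"])
g=cv2.GaussianBlur(cv2.cvtColor(c["color"],cv2.COLOR_BGR2GRAY),(0,0),1).astype(float); S=cv2.Sobel(g,cv2.CV_64F,0,1)
def edge(u0,v0,u1,v1,z,h=5):
    us=np.arange(u0,u1+1); pts=[]
    for u in us:
        v=int(round(v0+(v1-v0)*(u-u0)/(u1-u0))); w=abs(S[v-h:v+h+1,u]); w=np.where(w>.5*w.max(),w,0); pts.append([u,(w*np.arange(v-h,v+h+1)).sum()/w.sum()])
    pts=np.array(pts); 
    for _ in range(4):
        k=np.polyfit(pts[:,0],pts[:,1],1); r=pts[:,1]-np.polyval(k,pts[:,0]); pts=pts[abs(r)<max(.6,2*r.std())]
    p=ray(c,[[u0,np.polyval(k,u0)],[u1,np.polyval(k,u1)]],z); d=p[1]-p[0]
    print(len(pts),r.std().round(2),k.round(4),p.round(4).tolist(),"yaw",np.degrees(np.arctan2(-d[0],d[1])).round(2))
edge(205,257,470,265,.008)
for z in(.117,.125): edge(236,273,300,273,z); edge(335,273,400,273,z); edge(236,273,400,273,z)
```

```text
tool yaw -7.685276184220662 [ 0.48226805 -0.03076479  0.13196224]
242 0.27 [3.760000e-02 2.469172e+02] [[0.4832, -0.1063], [0.5133, 0.0663]] yaw -9.89
65 0.11 [8.000000e-03 2.696122e+02] [[0.4599, -0.0604], [0.4634, -0.0356]] yaw -7.99
61 0.07 [1.800000e-03 2.712605e+02] [[0.4651, -0.022], [0.4686, 0.0032]] yaw -7.79
160 0.13 [2.000000e-03 2.712055e+02] [[0.46, -0.0604], [0.4686, 0.0032]] yaw -7.71
65 0.11 [8.000000e-03 2.696122e+02] [[0.4572, -0.0584], [0.4605, -0.0348]] yaw -7.99
61 0.07 [1.800000e-03 2.712605e+02] [[0.4621, -0.0219], [0.4654, 0.0021]] yaw -7.79
160 0.13 [2.000000e-03 2.712055e+02] [[0.4572, -0.0584], [0.4654, 0.0021]] yaw -7.71
```

Leaf yaw by camera is -7.71° against a tool yaw of -7.69°, so the camera is consistent and the cradle yaw is -9.9°, C≈(0.5967,-0.0405). Comb spot over the rest is TCP (0.538,-0.030).

```bash
python3 go.py .538 -.030 .07 -9.87
```

```text
t 6.1 mm [ 55.7   0.8 -62. ] tool units [-0.0754  0.0113  0.0809] rot [-0.00066 -0.00367  0.00606] F [ 0.85  0.03 -0.73]
```

Call:
carry_out(translation=[[-0.019, 0.003, 0.0], [-0.019, 0.003, 0.0], [-0.019, 0.003, 0.01], [-0.019, 0.003, 0.02], [0, 0, 0.02], [0, 0, 0.02], [0, 0, 0], [0, 0, 0]], rotation=[[-0.0007, -0.0037, 0.006], [0, 0, 0], [0, 0, 0], [0, 0, 0], [0, 0, 0], [0, 0, 0], [0, 0, 0], [0, 0, 0]])

```text
time_s: 6.77
eef_pos: [0.5454, -0.0266, 0.0799]
ee_rot: [0.084, 0.996, 0.001, 0.004]
ft_force: [-0.6, -0.1, -0.5]
width: 0.0135
```

```bash
python3 go.py .538 -.030 .044 -9.87
```

```text
t 6.7667 mm [ -7.4  -3.4 -35.9] tool units [ 0.0093 -0.0062  0.0477] rot [0.0003  0.00121 0.00058] F [-0.6  -0.1  -0.47]
```

Call:
carry_out(translation=[[0.0093, -0.0062, 0.0], [0, 0, 0.013], [0, 0, 0.013], [0, 0, 0.01], [0, 0, 0], [0, 0, 0]], rotation=[[0.0003, 0.0012, 0.0006], [0, 0, 0], [0, 0, 0], [0, 0, 0], [0, 0, 0], [0, 0, 0]])

```text
time_s: 7.27
eef_pos: [0.5378, -0.0301, 0.0532]
ee_rot: [0.086, 0.996, -0.0, 0.001]
ft_force: [-0.9, 0.4, -1.7]
width: 0.0135
```

```bash
python3 go.py .538 -.030 .042 -9.87
```

```text
t 7.2667 mm [  0.2   0.1 -11.2] tool units [-0.0002  0.0002  0.0149] rot [ 0.0e+00  4.5e-04 -4.0e-05] F [-0.87  0.38 -1.73]
```

Call:
carry_out(translation=[[0, 0, 0.005], [0, 0, 0.005], [0, 0, 0.004], [0, 0, 0], [0, 0, 0], [0, 0, 0]], rotation=[[0, 0.0004, 0], [0, 0, 0], [0, 0, 0], [0, 0, 0], [0, 0, 0], [0, 0, 0]])

```text
time_s: 7.77
eef_pos: [0.5383, -0.0301, 0.0417]
ee_rot: [0.086, 0.996, 0.0, 0.0]
ft_force: [-0.6, 0.6, -0.8]
width: 0.0135
```

```bash
python3 go.py .538 -.030 .040 -9.87
```

```text
t 7.7667 mm [-0.3  0.1 -1.7] tool units [0.0004 0.0001 0.0023] rot [ 2.e-05  8.e-05 -5.e-05] F [-0.64  0.62 -0.82]
```

Call:
carry_out(translation=[[0, 0, 0.001], [0, 0, 0.001], [0, 0, 0.001], [0, 0, 0]], rotation=[[0, 0, 0], [0, 0, 0], [0, 0, 0], [0, 0, 0]])

```text
time_s: 8.1
eef_pos: [0.5389, -0.0301, 0.0401]
ee_rot: [0.086, 0.996, 0.0, 0.001]
ft_force: [-0.3, 0.6, -1.0]
width: 0.0133
```

```bash
python3 go.py .5415 -.0306 .040 -9.87
```

```text
t 8.1 mm [ 2.6 -0.5 -0.1] tool units [-0.0035 -0.0001  0.0001] rot [ 5.0e-05  2.9e-04 -5.0e-05] F [-0.33  0.56 -0.98]
```

Call:
carry_out(translation=[[0, 0, 0.001], [0, 0, 0.001], [0, 0, 0]], rotation=[[0, 0.0003, 0], [0, 0, 0], [0, 0, 0]])

```text
time_s: 8.35
eef_pos: [0.5391, -0.0301, 0.0402]
ee_rot: [0.086, 0.996, -0.0, 0.0]
ft_force: [0.6, 0.0, -1.6]
width: 0.0137
```

```bash
python3 go.py .5415 -.0306 .040 -9.87; python3 -c "
from h import *
print(bot.get_obs()['moment'])"
```

```text
t 8.35 mm [ 2.4 -0.5 -0.2] tool units [-0.0033 -0.0001  0.0003] rot [-0.e+00  0.e+00 -5.e-05] F [ 0.6   0.02 -1.59]
[-0.04696391  0.01474976 -0.02219466]
```

Call:
carry_out(translation=[[0, 0, 0.002], [0, 0, 0.002]], rotation=[[0, 0, 0], [0, 0, 0]])

```text
time_s: 8.52
eef_pos: [0.5394, -0.0301, 0.0399]
ee_rot: [0.086, 0.996, -0.0, 0.0]
ft_force: [-8.4, 0.8, 22.4]
width: 0.0135
```

```bash
python3 go.py .5415 -.0306 .040 -9.87; python3 -c "
from h import *
print(bot.get_obs()['moment'])"
```

```text
t 8.5167 mm [ 2.1 -0.5  0.1] tool units [-0.0028 -0.0001 -0.0001] rot [-1.e-04  4.e-05 -6.e-05] F [-8.45  0.85 22.37]
[0.12423115 1.70722719 0.02798846]
```

Resting on the bar at TCP z=40 mm. Relaxing, then sliding gently towards the thread.

Call:
carry_out(translation=[[0, 0, -0.0003], [-0.002, 0, 0], [-0.002, 0, 0], [-0.002, 0, 0], [-0.002, 0, 0], [0, 0, 0], [0, 0, 0]], rotation=[[0, 0, 0], [0, 0, 0], [0, 0, 0], [0, 0, 0], [0, 0, 0], [0, 0, 0], [0, 0, 0]])

```text
time_s: 9.1
eef_pos: [0.5465, -0.0313, 0.04]
ee_rot: [0.086, 0.996, -0.0, 0.0]
ft_force: [-1.4, -0.5, 3.6]
width: 0.0138
```

```bash
cat > st.py <<'E'
from h import *
o=bot.get_obs(); a=np.radians(-9.87); xh=np.array([np.cos(a),np.sin(a),0]);yh=np.array([-np.sin(a),np.cos(a),0])
d=o["eef_pos"]-[.5967,-.0405,0]; A=R.from_quat(o["ee_rot"]).as_matrix(); F=o["ft_force"]
print("t",round(o["time_s"],2),"tip x %.2f  y %.2f  z %.2f mm"%(1000*(d@xh)+27.5,1000*(d@yh),1000*d[2]),"yaw %.2f"%np.degrees(np.arctan2(-A[0,1],A[1,1])),"tilt",np.degrees(A[:2,2]).round(2),"Fx %.1f Fy %.1f Fz %.1f"%(F@xh,F@yh,F[2]),"M",o["moment"].round(2))
E
python3 st.py
```

```text
t 9.1 tip x -23.55  y 0.44  z 39.97 mm yaw -9.90 tilt [ 0.05 -0.03] Fx -1.3 Fy -0.7 Fz 3.6 M [0.07 0.36 0.01]
```

Call:
carry_out(translation=[[-0.001, 0, 0], [-0.001, 0, 0], [-0.001, 0, 0], [-0.001, 0, 0]], rotation=[[0, 0, 0], [0, 0, 0], [0, 0, 0], [0, 0, 0]])

```text
time_s: 9.43
eef_pos: [0.5466, -0.0314, 0.04]
ee_rot: [0.086, 0.996, -0.0, -0.003]
ft_force: [-4.2, 0.0, 4.8]
width: 0.0135
```

```bash
python3 st.py
```

```text
t 9.43 tip x -23.45  y 0.42  z 40.05 mm yaw -9.88 tilt [-0.3  -0.02] Fx -4.1 Fy -0.7 Fz 4.8 M [ 0.15  0.73 -0.01]
```

Call:
carry_out(translation=[[0, 0, -0.0008], [-0.0015, 0, 0], [-0.0015, 0, 0]], rotation=[[0, 0.0008, 0], [0, 0, 0], [0, 0, 0]])

```text
time_s: 9.68
eef_pos: [0.5499, -0.0319, 0.0404]
ee_rot: [0.086, 0.996, -0.0, -0.004]
ft_force: [-3.1, -0.5, 0.9]
width: 0.0133
```

```bash
python3 st.py
```

```text
t 9.68 tip x -20.11  y 0.43  z 40.36 mm yaw -9.88 tilt [-0.49  0.03] Fx -3.0 Fy -1.1 Fz 0.9 M [0.22 0.82 0.01]
```

```bash
python3 go.py .5499 -.0319 .040 -9.87
```

```text
t 9.6833 mm [ 0.   0.  -0.4] tool units [-0.      0.      0.0005] rot [-1.50e-04 -1.36e-03 -2.00e-05] F [-3.15 -0.53  0.87]
```

Call:
carry_out(translation=[[0, 0, 0], [-0.001, 0, 0], [-0.001, 0, 0]], rotation=[[0, 0, 0], [0, 0, 0], [0, 0, 0]])

```text
time_s: 9.93
eef_pos: [0.5499, -0.0319, 0.0402]
ee_rot: [0.086, 0.996, -0.0, -0.006]
ft_force: [-3.7, 0.2, 4.7]
width: 0.0136
```

```bash
python3 st.py;python3 go.py .5499 -.0319 .040 -9.87
```

```text
t 9.93 tip x -20.11  y 0.42  z 40.23 mm yaw -9.88 tilt [-0.71  0.04] Fx -3.7 Fy -0.5 Fz 4.7 M [0.11 0.84 0.02]
t 9.9333 mm [ 0.   0.  -0.2] tool units [-0.      0.      0.0003] rot [-2.20e-04 -1.97e-03 -2.00e-05] F [-3.7   0.17  4.69]
```

Tips touch something at x≈-20, which is the crests. I'll back off slightly, correct the tilt, and shift to y≈-7 so a scan covers a whole pitch centred on the middle.

Call:
carry_out(translation=[[0.003, 0, -0.001], [0, 0, 0], [0, -0.005, 0], [0, -0.005, 0], [0, 0, 0], [0, 0, 0]], rotation=[[-0.0002, -0.002, 0], [0, 0, 0], [0, 0, 0], [0, 0, 0], [0, 0, 0], [0, 0, 0]])

```text
time_s: 10.43
eef_pos: [0.5474, -0.0401, 0.0409]
ee_rot: [0.086, 0.996, -0.0, 0.002]
ft_force: [0.2, 0.0, -2.4]
width: 0.0135
```

```bash
python3 st.py;python3 go.py .5499 -.0319 .040 -9.87
```

```text
t 10.43 tip x -21.14  y -8.09  z 40.86 mm yaw -9.88 tilt [ 0.24 -0.03] Fx 0.2 Fy 0.0 Fz -2.4 M [ 0.02 -0.01  0.02]
t 10.4333 mm [ 2.5  8.2 -0.9] tool units [-0.0014  0.0114  0.0012] rot [ 3.0e-05  6.6e-04 -4.0e-05] F [ 0.24  0.01 -2.37]
```

Call:
carry_out(translation=[[0, 0, 0.001], [-0.001, 0, 0.0003], [-0.001, 0, 0]], rotation=[[0, 0.0007, 0], [0, 0, 0], [0, 0, 0]])

```text
time_s: 10.68
eef_pos: [0.5477, -0.0406, 0.04]
ee_rot: [0.087, 0.996, 0.0, -0.002]
ft_force: [-4.0, 0.8, 4.9]
width: 0.0134
```

```bash
python3 st.py;python3 go.py .5499 -.0319 .040 -9.87
```

```text
t 10.68 tip x -20.80  y -8.52  z 40.01 mm yaw -9.93 tilt [-0.2   0.02] Fx -4.1 Fy 0.1 Fz 4.9 M [ 0.08  0.79 -0.07]
t 10.6833 mm [ 2.2  8.7 -0. ] tool units [-0.0009  0.012   0.    ] rot [-5.0e-05 -5.6e-04 -1.6e-04] F [-3.99  0.76  4.93]
```

Call:
carry_out(translation=[[-0.0015, 0, -0.0003], [-0.0015, 0, -0.0001]], rotation=[[0, -0.0006, 0], [0, -0.0003, 0]])

```text
time_s: 10.85
eef_pos: [0.5482, -0.0407, 0.04]
ee_rot: [0.086, 0.996, -0.0, -0.001]
ft_force: [-6.9, 0.4, 6.6]
width: 0.0133
```

```bash
python3 st.py
```

```text
t 10.85 tip x -20.25  y -8.50  z 39.99 mm yaw -9.91 tilt [-0.09 -0.03] Fx -6.8 Fy -0.8 Fz 6.6 M [ 0.22  1.34 -0.03]
```

Call:
carry_out(translation=[[-0.001, 0.0015, -0.0001], [-0.001, 0.0015, -0.0001], [-0.001, 0.0015, -0.0001]], rotation=[[0, -0.0003, 0], [0, -0.0003, 0], [0, -0.0003, 0]])

```text
time_s: 11.1
eef_pos: [0.5482, -0.0406, 0.0401]
ee_rot: [0.087, 0.996, -0.002, -0.0]
ft_force: [-5.0, -1.5, 4.8]
width: 0.0137
```

```bash
python3 st.py
```

```text
t 11.1 tip x -20.25  y -8.37  z 40.09 mm yaw -10.00 tilt [-0.07 -0.27] Fx -4.7 Fy -2.3 Fz 4.8 M [-0.29  0.99  0.08]
```

Call:
carry_out(translation=[[0.0003, 0.0, -0.0008], [-0.0005, 0.002, 0], [-0.0005, 0.002, 0], [-0.0005, 0.002, 0], [-0.0005, 0, 0]], rotation=[[-0.0007, -0.0002, -0.0003], [0, -0.0002, 0], [0, -0.0002, 0], [0, -0.0002, 0], [0, -0.0002, 0]])

```text
time_s: 11.52
eef_pos: [0.5486, -0.0385, 0.0401]
ee_rot: [0.087, 0.996, -0.002, 0.002]
ft_force: [-3.8, 0.4, 2.0]
width: 0.0137
```

```bash
python3 st.py
```

```text
t 11.52 tip x -20.19  y -6.29  z 40.06 mm yaw -9.99 tilt [ 0.17 -0.21] Fx -3.8 Fy -0.2 Fz 2.0 M [0.36 0.94 0.07]
```

Call:
carry_out(translation=[[0.0, 0.002, -0.0003], [-0.0007, 0.002, -0.0002], [-0.0007, 0.002, -0.0002], [-0.0007, 0.002, -0.0002], [-0.0007, 0, 0]], rotation=[[-0.0006, 0.0003, -0.0003], [0, -0.0002, 0], [0, -0.0002, 0], [0, -0.0002, 0], [0, -0.0002, 0]])

```text
time_s: 11.93
eef_pos: [0.5522, -0.0342, 0.0404]
ee_rot: [0.087, 0.996, -0.001, 0.004]
ft_force: [-0.2, -0.4, -1.3]
width: 0.0133
```

```bash
python3 st.py
```

```text
t 11.93 tip x -17.42  y -1.45  z 40.43 mm yaw -9.96 tilt [ 0.41 -0.12] Fx -0.2 Fy -0.5 Fz -1.3 M [-0.09  0.15 -0.02]
```

The tips dropped in: x = -17.4 at y ≈ -1.5. Levelling, then easing forward and down.

Call:
carry_out(translation=[[0, 0, 0], [-0.001, 0, 0.0003], [-0.001, 0, 0], [-0.001, 0, 0]], rotation=[[-0.0003, 0.0011, -0.0002], [0, -0.0001, 0], [0, -0.0002, 0], [0, -0.0002, 0]])

```text
time_s: 12.27
eef_pos: [0.5536, -0.0348, 0.0399]
ee_rot: [0.086, 0.996, 0.0, 0.0]
ft_force: [-7.2, -0.6, 6.7]
width: 0.0133
```

```bash
python3 st.py
```

```text
t 12.27 tip x -15.90  y -1.76  z 39.94 mm yaw -9.89 tilt [0.05 0.02] Fx -7.0 Fy -1.8 Fz 6.7 M [-0.28  1.31 -0.01]
```

Call:
carry_out(translation=[[0, -0.0006, -0.0004], [-0.001, -0.0004, -0.0001], [-0.0012, 0, 0], [-0.0012, 0, 0]], rotation=[[0, 0, 0], [0, -0.0002, 0], [0, -0.0002, 0], [0, -0.0002, 0]])

```text
time_s: 12.6
eef_pos: [0.5542, -0.0351, 0.04]
ee_rot: [0.086, 0.996, 0.0, 0.001]
ft_force: [-5.4, -2.6, 4.2]
width: 0.0134
```

```bash
python3 st.py
```

```text
t 12.6 tip x -15.30  y -1.98  z 40.00 mm yaw -9.84 tilt [0.06 0.02] Fx -4.9 Fy -3.5 Fz 4.2 M [-0.3   1.17  0.01]
```

Call:
carry_out(translation=[[0, -0.0008, -0.0004], [-0.0012, -0.0004, -0.0001], [-0.0013, 0, 0], [-0.0013, 0, 0]], rotation=[[0, 0, 0], [0, -0.0002, 0], [0, -0.0002, 0], [0, -0.0002, 0]])

```text
time_s: 12.93
eef_pos: [0.5543, -0.0352, 0.04]
ee_rot: [0.085, 0.996, 0.0, -0.0]
ft_force: [-5.6, -1.3, 5.4]
width: 0.0134
```

```bash
python3 st.py
```

```text
t 12.93 tip x -15.24  y -2.01  z 39.98 mm yaw -9.77 tilt [-0.01  0.05] Fx -5.3 Fy -2.2 Fz 5.4 M [-0.22  1.3  -0.01]
```

Call:
carry_out(translation=[[-0.0015, 0, -0.0003], [-0.0018, 0, -0.0002], [-0.0018, 0, -0.0001]], rotation=[[0, -0.0001, 0.0002], [0, -0.0003, 0], [0, -0.0003, 0]])

```text
time_s: 13.18
eef_pos: [0.5543, -0.0351, 0.04]
ee_rot: [0.085, 0.996, 0.0, -0.002]
ft_force: [-7.2, -0.9, 6.0]
width: 0.0137
```

```bash
python3 st.py
```

```text
t 13.18 tip x -15.18  y -1.99  z 40.05 mm yaw -9.81 tilt [-0.17  0.02] Fx -6.9 Fy -2.1 Fz 6.0 M [-0.09  1.4  -0.06]
```

Seated: the depth no longer changes (4.95 mm past crest contact). Pressing home for over a second.

Call:
carry_out(translation=[[-0.0022, 0, 0], [-0.0022, 0, 0], [-0.0022, 0, 0], [-0.0022, 0, 0], [-0.0022, 0, 0], [-0.0022, 0, 0], [-0.0022, 0, 0]], rotation=[[0, -0.0007, 0], [0, -0.0005, 0], [0, -0.0005, 0], [0, -0.0005, 0], [0, -0.0005, 0], [0, -0.0005, 0], [0, -0.0005, 0]])

```text
time_s: 13.77
eef_pos: [0.5543, -0.0352, 0.04]
ee_rot: [0.085, 0.996, -0.001, -0.001]
ft_force: [-8.1, 0.0, 5.8]
width: 0.0135
```

```bash
python3 st.py
```

```text
t 13.77 tip x -15.18  y -2.03  z 40.03 mm yaw -9.77 tilt [-0.11 -0.15] Fx -8.0 Fy -1.3 Fz 5.8 M [ 0.12  1.63 -0.01]
```

Call:
carry_out(translation=[[-0.0022, 0, 0], [-0.0022, 0, 0], [-0.0022, 0, 0], [-0.0022, 0, 0], [-0.0022, 0, 0], [-0.0022, 0, 0], [-0.0022, 0, 0], [-0.0022, 0, 0]], rotation=[[0, -0.0005, 0], [0, -0.0005, 0], [0, -0.0005, 0], [0, -0.0005, 0], [0, -0.0005, 0], [0, -0.0005, 0], [0, -0.0005, 0], [0, -0.0005, 0]])

```text
time_s: 14.43
eef_pos: [0.5543, -0.0351, 0.0401]
ee_rot: [0.085, 0.996, -0.003, -0.001]
ft_force: [-8.5, -0.7, 5.6]
width: 0.0138
```

```bash
python3 st.py
```

```text
t 14.43 tip x -15.18  y -1.99  z 40.08 mm yaw -9.78 tilt [-0.1 -0.3] Fx -8.2 Fy -2.2 Fz 5.6 M [ 0.13  1.61 -0.06]
```

Call:
carry_out(translation=[[-0.002, 0, 0], [-0.0022, 0, 0], [-0.0022, 0, 0], [-0.0022, 0, 0], [-0.0022, 0, 0], [-0.0022, 0, 0], [-0.0022, 0, 0], [-0.0022, 0, 0], [-0.0022, 0, 0], [-0.0022, 0, 0], [-0.0022, 0, 0], [-0.0022, 0, 0], [-0.0022, 0, 0], [-0.0022, 0, 0], [-0.0022, 0, 0]], rotation=[[-0.0008, -0.0007, 0.0002], [-0.0002, -0.0005, 0], [-0.0002, -0.0005, 0], [-0.0002, -0.0005, 0], [-0.0002, -0.0005, 0], [-0.0002, -0.0005, 0], [-0.0002, -0.0005, 0], [-0.0002, -0.0005, 0], [-0.0002, -0.0005, 0], [-0.0002, -0.0005, 0], [-0.0002, -0.0005, 0], [-0.0002, -0.0005, 0], [-0.0002, -0.0005, 0], [-0.0002, -0.0005, 0], [-0.0002, -0.0005, 0]])

```text
time_s: 15.68
eef_pos: [0.5543, -0.0352, 0.0402]
ee_rot: [0.085, 0.996, 0.005, 0.001]
ft_force: [-7.1, -0.5, 6.5]
width: 0.0134
```

```bash
python3 st.py
```

```text
t 15.68 tip x -15.19  y -2.07  z 40.24 mm yaw -9.71 tilt [0.18 0.61] Fx -6.9 Fy -1.7 Fz 6.5 M [-0.29  1.77 -0.14]
```

Call:
carry_out(translation=[[0, 0, 0], [-0.001, 0, 0.0003], [-0.002, 0, 0.0001], [-0.002, 0, 0.0001]], rotation=[[0.0017, 0.0002, 0.0003], [0, -0.0003, 0], [0, -0.0004, 0], [0, -0.0004, 0]])

```text
time_s: 16.02
eef_pos: [0.5543, -0.0352, 0.04]
ee_rot: [0.085, 0.996, -0.001, -0.0]
ft_force: [-8.7, 0.2, 8.1]
width: 0.0137
```

```bash
python3 st.py
```

```text
t 16.02 tip x -15.21  y -2.02  z 39.97 mm yaw -9.79 tilt [-0.02 -0.08] Fx -8.6 Fy -1.3 Fz 8.1 M [ 0.07  1.8  -0.1 ]
```

Level. Now a clean press of over 1 s.

Call:
carry_out(translation=[[-0.002, 0, 0], [-0.002, 0, 0], [-0.002, 0, 0], [-0.002, 0, 0], [-0.002, 0, 0], [-0.002, 0, 0], [-0.002, 0, 0], [-0.002, 0, 0], [-0.002, 0, 0], [-0.002, 0, 0], [-0.002, 0, 0], [-0.002, 0, 0], [-0.002, 0, 0]], rotation=[[-0.0001, -0.0005, 0], [0, -0.0004, 0], [0, -0.0004, 0], [0, -0.0004, 0], [0, -0.0004, 0], [0, -0.0004, 0], [0, -0.0004, 0], [0, -0.0004, 0], [0, -0.0004, 0], [0, -0.0004, 0], [0, -0.0004, 0], [0, -0.0004, 0], [0, -0.0004, 0]])

```text
time_s: 17.1
eef_pos: [0.5543, -0.0352, 0.0401]
ee_rot: [0.085, 0.996, -0.003, -0.002]
ft_force: [-7.3, -0.0, 6.6]
width: 0.0131
```

```bash
python3 st.py
```

```text
t 17.1 tip x -15.20  y -2.00  z 40.12 mm yaw -9.76 tilt [-0.27 -0.34] Fx -7.2 Fy -1.3 Fz 6.6 M [ 0.13  1.66 -0.09]
```

Held for over 1 s at 7–9 N, tilt within 0.35°. Levelling, relaxing, then opening.

Call:
carry_out(translation=[[0, 0, 0], [-0.0005, 0, 0.0002], [0, 0, 0], [0, 0, 0]], rotation=[[-0.0009, -0.0007, 0], [0, 0, 0], [0, 0, 0], [0, 0, 0]])

```text
time_s: 17.43
eef_pos: [0.5542, -0.0352, 0.04]
ee_rot: [0.085, 0.996, -0.001, 0.0]
ft_force: [-3.5, -0.5, 2.0]
width: 0.0135
```

```bash
python3 st.py
```

```text
t 17.43 tip x -15.25  y -2.06  z 40.01 mm yaw -9.74 tilt [-0.   -0.07] Fx -3.4 Fy -1.1 Fz 2.0 M [-0.19  0.91 -0.03]
```

Call:
carry_out(translation=[[0, 0, 0], [0, 0, 0], [0, 0, 0], [0, 0, 0], [0, 0, 0], [0, 0, 0], [0, 0, 0], [0, 0, 0]], rotation=[[0, 0, 0], [0, 0, 0], [0, 0, 0], [0, 0, 0], [0, 0, 0], [0, 0, 0], [0, 0, 0], [0, 0, 0]], jaw=-0.3)

```text
time_s: 18.1
eef_pos: [0.5622, -0.0333, 0.042]
ee_rot: [0.084, 0.996, 0.001, 0.007]
ft_force: [0.3, -0.2, -0.0]
width: 0.0556
```

Call:
carry_out(translation=[[0, 0, -0.01], [0, 0, -0.02], [0, 0, -0.03], [0, 0, -0.03], [0, 0, -0.03], [0, 0, -0.03], [0, 0, -0.03], [0, 0, -0.03], [0.02, 0, 0], [0.03, 0, 0], [0.03, 0, 0], [0.03, 0, 0], [0, 0, 0], [0, 0, 0], [0, 0, 0]], rotation=[[0, 0, 0], [0, 0, 0], [0, 0, 0], [0, 0, 0], [0, 0, 0], [0, 0, 0], [0, 0, 0], [0, 0, 0], [0, 0, 0], [0, 0, 0], [0, 0, 0], [0, 0, 0], [0, 0, 0], [0, 0, 0], [0, 0, 0]])

```text
time_s: 19.35
eef_pos: [0.4754, -0.0192, 0.214]
ee_rot: [0.084, 0.996, 0.001, 0.01]
ft_force: [-0.3, 0.5, 0.1]
width: 0.0558
```

```bash
python3 comb.py w4 .554 -.035
python3 - <<'E'
import cv2
cv2.imwrite("pics/w4b.png",cv2.resize(cv2.imread("pics/w4.png")[200:,100:560],None,fx=1.7,fy=1.7,interpolation=cv2.INTER_CUBIC))
E
```

```text
[[ 0.167  0.929  0.329  0.393]
 [ 0.986 -0.158 -0.053 -0.006]
 [ 0.003  0.334 -0.943  0.354]
 [ 0.     0.     0.     1.   ]] tcp [ 0.4759 -0.0192  0.2141] [[-0.986, 0.167, 0.021], [0.167, 0.986, -0.0], [-0.021, 0.003, -1.0]]
griptop 105 [ 0.5409 -0.0336  0.0546] [ 0.5408 -0.0339  0.0546] rect [540.9 -33.6] [11.7  1.8] 79.3
leaf 906 [ 0.5159 -0.0287  0.0074] [ 0.504  -0.0262  0.0069] rect [545.7 -33.4] [100.6  96. ] 80.2
```

View pics/w4b.png

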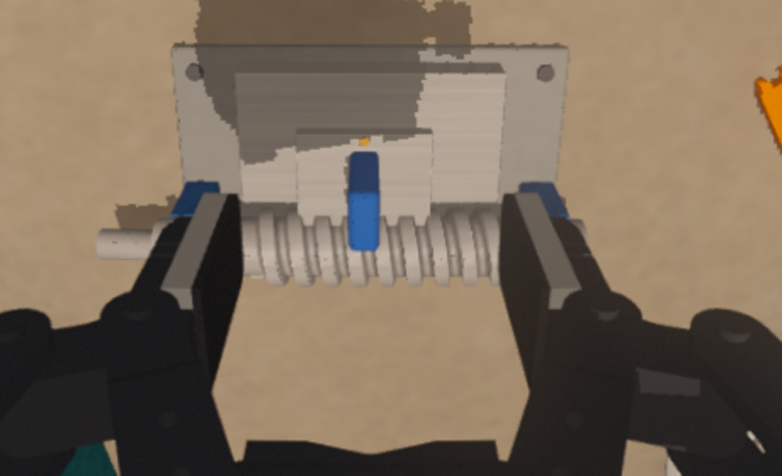

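The comb sits flat on the bar at (365,190), teeth in the thread, square and near the middle. The tool jumped about 8 mm forward on release, so I'll check the leaf's depth and yaw.

Run:
```python
from ray import *
c=cam("wrist"); P=cloud(c); z=P[...,2]; a=np.radians(-9.87)
d=P[...,:2]-[.5967,-.0405]; L=np.stack([d[...,0]*np.cos(a)+d[...,1]*np.sin(a),-d[...,0]*np.sin(a)+d[...,1]*np.cos(a)],-1)*1000
hs=cv2.cvtColor(c["color"],cv2.COLOR_BGR2HSV); bl=(hs[...,0]>100)&(hs[...,0]<130)&(hs[...,1]>90)
near=(L[...,0]>-95)&(L[...,0]<0)&(abs(L[...,1])<60)
for n,m in(("grip top",bl&near&(z>.073)&(z<.085)),("leaf",near&(z>.0305)&(z<.038)&(L[...,0]<-25)),("bar",near&(z>.02)&(z<.029)&(L[...,0]<-26))):
    q=L[m]; r=cv2.minAreaRect(q.astype(np.float32)); print(n,len(q),"z",np.median(z[m]).round(4),"rect",np.round(r[0],1),np.round(r[1],1),round(r[2],2),"x",np.percentile(q[:,0],[1,99]).round(1),"y",np.percentile(q[:,1],[1,99]).round(1))
m=near&(z>.0305)&(z<.038)&(L[...,0]<-25); q=P[m]; k,*_=np.linalg.lstsq(np.c_[q[:,:2]-q[:,:2].mean(0),np.ones(len(q))],q[:,2],rcond=None); print("tilt deg",np.degrees(k[:2]).round(2))
```

```text
grip top 644 z 0.0775 rect [-41.9  -2.6] [30.2 12.7] 0.42 x [-56.6 -27.9] y [-8.8  3.8]
leaf 2887 z 0.0327 rect [-45.   -2.7] [66.2 39.9] 89.97 x [-64.1 -25.5] y [-35.1  29.6]
bar 7581 z 0.0248 rect [-59.3  -0. ] [ 66.5 120. ] 0.04 x [-92.1 -27.3] y [-59.   59.2]
tilt deg [ 0.15 -0.05]
```

The grip centre is at x=-41.9 mm (fully home is -42.5) and the leaf's rear edge at -65 mm, as it should be. Yaw error is under 0.5°, tilt about 0.15°. Handing in.

```bash
python3 -c "
from h import *
print(close_job())"
```

```text
the job is handed in; nothing more can be done
None
```

The blue comb is seated in the lead screw's thread near the middle, about 2 mm off centre, and I handed the job in at about 20 s of the 72 s allowed.

- **Fit:** I laid the comb on the rest bar and felt along the thread. The teeth touched the crests at x ≈ -20.2 mm and dropped in to -15.2 mm, which is the full 5 mm depth.
- **Pressing:** I pressed it home more than once. The last two presses lasted over a second each, at 7–9 N. The largest force I read was 22 N, a brief downward press on the rest bar while finding it; forces between the readings were not logged.
- **Checks after letting go:** The comb is fully seated, with its grip centre at -41.9 mm against an expected -42.5 mm, within the 2 mm camera accuracy. It is square to within 0.5° and flat to about 0.15°, and the gripper was clear of it.
- **Problems:** The tool tilted by up to 0.6° while pressing, so I levelled it and pressed again; that last press drifted to about 0.3°. When the jaws opened, the tool jumped about 8 mm forward, but the camera check showed the comb had stayed seated.
- **Other items:** I did not touch the red comb, the lock nut or the feeler gauge set, but I did not re-measure them at the end.

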